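# Probe the printer's controller board and close its box

## Task

Take the red-handled test probe from its stand and, holding it upright, press with its tip the steel caps of the red, then the yellow, then the blue test point on the printer's controller board: each gently, part of the way down, and held there for half a second, never rammed against its stop. Then stand the probe back in its holder, collar down on the rim, and set the grey cover on the black box so that its lip is inside the walls and it sits flush and level. Leave the tape, the bracket and the screwdriver where they are.

Things in the scene. Friction and masses are not known exactly. Their poses are not given: they have to be found in the camera images.
- probe: test probe, upright in the stand. Origin: centre of the underside of its black collar (36 mm diameter, 5 thick); z up. Above: round red handle, 18 mm diameter, z 5 to 57 mm (grip here). Below: metal shank, 15 mm diameter, to z = -36, then a round-ended steel needle, 5 mm diameter, whose stick-out differs each time: its tip lies 58 to 70 mm below the origin, hidden in the stand; feel for it. 70 g
- stand: fixed probe stand: dark foot 72 mm in diameter, orange upright tube, 38 mm outside and 26 mm inside diameter, open at the top, flat rim 82 mm above the table. Origin: under its centre, on the table. The probe's collar rests on the rim (probe origin 82 mm above this one).
- tray: fixed black open-topped box holding the green circuit board: 120 mm (its x) by 160 mm (its y), walls 4 mm thick, rim 45 mm above the table, inside 112 x 152 mm. Origin: under its centre, on the table; z up.
- red_cap: Red-ringed test point on the board: a flat round steel cap 16 mm in diameter, rising 6 mm out of a red plastic seat 29 mm in diameter. Origin: centre of the cap's top face (30 mm over the table at the start, z up). It is sprung: it yields 4 mm downwards, needing about 1 N to start and 7 N to reach its hard stop.
- yellow_cap: Yellow-ringed test point on the board: a flat round steel cap 16 mm in diameter, rising 6 mm out of a yellow plastic seat 29 mm in diameter. Origin: centre of the cap's top face (30 mm over the table at the start, z up). It is sprung: it yields 4 mm downwards, needing about 1 N to start and 7 N to reach its hard stop.
- blue_cap: Blue-ringed test point on the board: a flat round steel cap 16 mm in diameter, rising 6 mm out of a blue plastic seat 29 mm in diameter. Origin: centre of the cap's top face (30 mm over the table at the start, z up). It is sprung: it yields 4 mm downwards, needing about 1 N to start and 7 N to reach its hard stop.
- cover: loose grey cover, lying lip down: plate 128 (x) by 168 mm (y) from z = 8 to 13 mm; under it a lip slab 106 x 146 mm, 8 deep, that drops inside the box's walls with 3 mm spare each side. On top an orange grip bar, 46 mm along x, 16 along y, z 13 to 45. Origin: centre of the lip's underside; z up. Seated, it is 37 mm above the tray's origin. Either way round is right. 160 g
- tape: roll of yellow tape lying flat, 90 mm in diameter, 25 mm high; origin under its centre. Bystander.
- bracket: black printed L-shaped bracket lying flat, 90 x 70 mm, 22 mm high; origin under the middle of its 90 mm leg. Bystander.
- driver: blue-handled screwdriver lying on the far side of the tray; origin about its middle. Bystander.
Things that resemble listed ones, but are neither listed nor needed, are in the scene too. What is shaped like the cover but pink or purple is not meant. Leave any purple look-alike of the probe alone.

How it is judged:
On the way, in this order (a step that is already met when the one before it is completed fails the run):
1. the probe presses the red cap with 1.5 to 10 N for 0.3 s, held within 25 degrees of upright (contact force between probe and red_cap between 1.5 and 10 N and angle between probe's own z axis and vertical below 0.44 rad), for 0.3 s.
2. the probe presses the yellow cap with 1.5 to 10 N for 0.3 s, held within 25 degrees of upright (contact force between probe and yellow_cap between 1.5 and 10 N and angle between probe's own z axis and vertical below 0.44 rad), for 0.3 s.
3. the probe presses the blue cap with 1.5 to 10 N for 0.3 s, held within 25 degrees of upright (contact force between probe and blue_cap between 1.5 and 10 N and angle between probe's own z axis and vertical below 0.44 rad), for 0.3 s.
At the end, for the whole second after the job is handed in: probe at rest upright in its stand (within 0.1 rad, 8 mm of the axis, collar within 4 mm of the rim); cover at rest on the box, lip inside: origin 34 to 39.5 mm above the tray's, within 7 mm of its centre, level within 0.04 rad, turned under 0.1 rad from it (or half a turn) (angle between probe's own z axis and vertical below 0.1 rad and horizontal distance between probe and stand below 0.008 m and z of probe in the frame of stand between 0.078 and 0.086 m and z of cover in the frame of tray between 0.034 and 0.0395 m and horizontal distance between cover and tray below 0.007 m and angle between cover's own z axis and vertical below 0.04 rad and angle between the x axis of cover and the x axis of tray, either way round below 0.1 rad and linear speed of each of cover, probe below 0.02 m/s); the robot touches nothing.
It fails at once if a test cap is pressed with more than 15 N (contact force between any of red_cap, yellow_cap, blue_cap and anything else above 15 N).
It fails at once if the tape, the bracket or the screwdriver is moved more than 20 mm (distance of any of tape, bracket, driver from where it was at the start of the episode above 0.02 m).
It also fails if it takes over 72 s, if anything falls off the work surface, if the arm or the gripper's body presses on something with over 40 N, if the wrist force passes 120 N, or if a joint passes its speed limit or range.

## Robot

A 6-joint arm with a two-finger parallel gripper is mounted at the origin on the work surface. World frame = base frame: x ahead of the robot, y to its left, z up, the work surface at z = 0. Lengths are in m, angles in rad, forces in N, time in s.
With the tool pointing down it reaches from about 0.25 to 0.775 m from the base axis. Payload 4 kg.
Tool frame: the origin (TCP) lies midway between the tips of the shut fingers; the grasp point (between the pads) lies 19 mm behind it (grip_point_offset is the distance from the TCP to the grasp point, in m); z points along the fingers, y is the line along which they close (so a half turn about z gives the same grasp; the last joint's range is limited). The gripper opens to 94 mm and grips with 3 to 60 N. Pads are 16 mm wide; open, the fingers measure 119 mm over their backs; the gripper's body (75 mm by 177 mm) begins 78 mm behind the grasp point.
Start: joints at [-1.221, 0.087, 1.371, -0, 1.684, -0.103], TCP at [0.241, -0.495, 0.206] pointing down, gripper open.
Joint ranges: [-3.1, 3.1], [-0.76, 2.03], [0.27, 2.55], [-1.08, 4.22], [0.17, 2.65], [-2.57, 2.57]. Speed limits (rad/s): [2.79, 2.79, 3.14, 3.14, 3.14, 3.14].

## Interface

Orientations are given as [roll, pitch, yaw] about the fixed x, y, z axes, in that order (R = Rz(yaw) Ry(pitch) Rx(roll)).
In Python, from bench import * gives the robot as it stands.
- The arm moves only by the tool carry_out, never from a script. Its argument "commands" is a list of rows, each a list of 6 numbers: the shift along the tool's x, y, z in m, then the turn, a rotation vector about the tool's x, y, z in rad. In form: [[tx, ty, tz, rx, ry, rz], ...]. A call has exactly 5 rows; each row is the pose to reach, as a shift and turn from the pose commanded when the call began, along the tool's axes at that moment; what a row does not reach only later rows make up. A row lasts 1/10 s, in which the tool goes at most 50 mm and 8.59 degrees, less where a joint would pass 70% of its speed; a pose out of reach is approached as far as the arm can. A call with a gripper value outside its range is refused whole. "jaw" is the opening, from 0 (shut) to 1 (fully open), set as the call begins (left out, the last holds). The fingers move at their own pace and stop on an object; the grip force is fixed at half the most. Time passes only in rows, so rows that repeat a pose let the fingers close, or fill a call up. It gives the time, the measured TCP pose, the force, the opening and the grip force at its end, in the units of the state.
- get_obs(): the state, without advancing time (a new reading comes with each control period).
- snapshot(name): name is "scene" or "top"; returns a dict with "img" (384x512x3 uint8, red, green, blue), "range_z" (384x512 float32, m along the optical axis (not along the pixel's ray), 0 where there is no reading), "fx", "fy", "cx", "cy" (pixels), "R" (3x3) and "t" (3): a world point X has camera coordinates R X + t. Camera axes: x right, y down, z forward; pixel columns grow to the right and rows downward; lengths in m; the calibration is good to about 2 mm. A picture is of the moment at which its call begins.
- close_job(): hands the job in; it is judged then, once.
The state is a dict: "time": time; "joint_positions": joint angles; "qvel": joint speeds; "joint_torque": joint torques, N m; "tool_pos": TCP position; "ee_rot": TCP orientation; "wrist_force": force on the tool from outside, world axes, zero at the start; "wrist_torque": the same for the moment, N m; "width": finger opening in m; "finger_force": force on a finger pad.
Only numpy, scipy, OpenCV 4.12 (cv2) and the standard library are available. Lean on these libraries where they do the work, as an engineer would, in place of code of your own. Each camera call takes 0.05 s, during which the arm holds its last target. There are 200 camera calls.

## Working session

There is one attempt and no reset: what is moved stays moved. The work goes in short steps, Python scripts to look and compute and a tool call to move; the robot and the scene stay as the last step left them, time stands still between calls to the robot, and variables do not carry over. Pictures are saved under pics/ and viewed, at most 10 in all, crops included, and the job is handed in when it is done.

Besides the shell and the picture viewer there is one more tool, called as a command line: name --pt "numbers of a row" for each row, then --argument value for the rest. carry_out: Moves the arm, as the interface text tells. Its arguments: {"type":"object","properties":{"commands":{"type":"array","items":{"type":"array","items":{"type":"number"}}},"jaw":{"type":"number"}},"required":["commands"]}

```bash
mkdir -p pics; cat > h.py <<'E'
from bench import *
import numpy as np, cv2
from scipy.spatial.transform import Rotation as Ro
def cloud(s):
    z=s["range_z"]; v,u=np.mgrid[0:z.shape[0],0:z.shape[1]]
    c=np.stack([(u-s["cx"])/s["fx"]*z,(v-s["cy"])/s["fy"]*z,z],-1)
    return (c-s["t"])@s["R"]
E
python3 - <<'E'
from h import *
import pickle
print(get_obs())
d={n:snapshot(n) for n in("scene","top")}
pickle.dump(d,open("d.pkl","wb"))
im=np.hstack([d[n]["img"] for n in d])
for n in d:
    cv2.imwrite(f"pics/{n}0.png",cv2.resize(d[n]["img"][:,:,::-1],(800,600)))
    print(n,d[n]["fx"],d[n]["R"],d[n]["t"])
E
```

```text
{'time': 0.0, 'joint_positions': array([-1.22110698e+00,  8.79599677e-02,  1.37226811e+00, -2.67435112e-07,
        1.68359510e+00, -1.03054435e-01]), 'qvel': array([-2.58812012e-04,  1.23603005e-03, -8.88381043e-05, -1.64417375e-03,
        3.29503960e-04,  1.05793653e-03]), 'joint_torque': array([ 1.27444096e-04, -3.40176380e+01, -3.02430546e+01,  7.18292291e-02,
        3.29384557e-02, -1.69722080e-04]), 'tool_pos': array([ 0.24041564, -0.49405324,  0.20429445]), 'ee_rot': array([-3.13937394e+00, -2.29193828e-04,  4.52743494e-01]), 'wrist_force': array([-0.41268726,  0.13780277,  0.86249252]), 'wrist_torque': array([0.06592082, 0.03987387, 0.03179572]), 'finger_force': 0.0, 'width': 0.09400982961676373}
scene 351.1799644765282 [[ 0.71638145  0.69770232 -0.00301449]
 [ 0.58461111 -0.60260957 -0.5432233 ]
 [-0.38082472  0.3873928  -0.83958285]] [-0.45816119 -0.22838805  1.390625  ]
top 430.14388464238283 [[ 0.0111558  -0.99985064  0.01320049]
 [-0.99657758 -0.01219869 -0.08175766]
 [ 0.08190648 -0.01224324 -0.99656482]] [0.08487809 0.57460789 1.43625651]
```

View pics/top0.png

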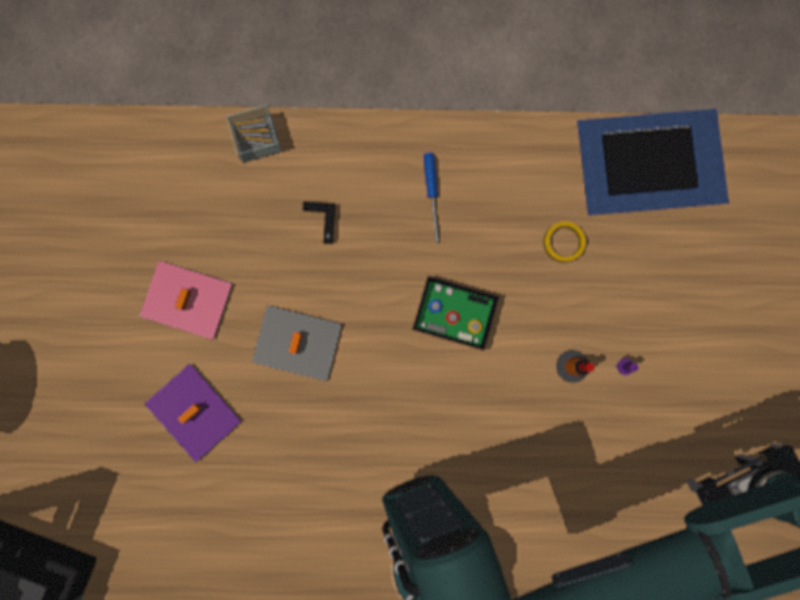

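View pics/scene0.png

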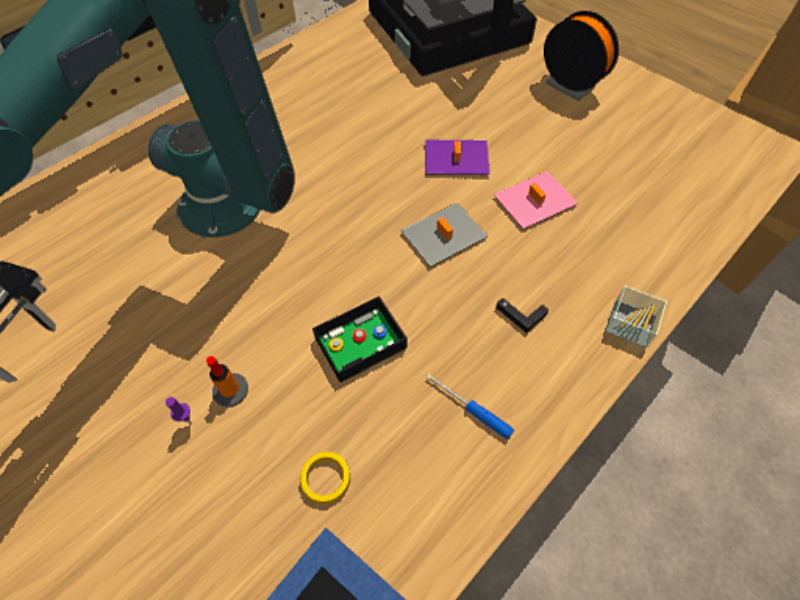

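The top view (800-wide) shows the tray at (456,313) with caps blue (436,306), red (452,317) and yellow (474,326). The stand and probe are at (573–587,367), with the purple look-alike at (627,366), and the grey cover at (298,343). The scene view shows the same layout, with the probe upright at (218,375).

```bash
cat > m.py <<'E'
from h import *
import pickle
d=pickle.load(open("d.pkl","rb"))
# approx ROI in world from cloud
def run(d):
  for n in d:
    s=d[n]; P=cloud(s); hsv=cv2.cvtColor(s["img"],cv2.COLOR_RGB2HSV); H,S,V=[hsv[...,i].astype(int) for i in range(3)]
    X,Y,Z=P[...,0],P[...,1],P[...,2]; ok=s["range_z"]>0
    print("==",n)
    def rep(name,m):
        p=P[m&ok]
        if len(p)<3: print(name,len(p)); return
        lo,hi=np.percentile(p,[3,97],axis=0)
        print(name,len(p),"mid",((lo+hi)/2).round(4),"med",np.median(p,0).round(4),"lo",lo.round(3),"hi",hi.round(3))
    red=((H<6)|(H>174))&(S>170)&(V>70)
    rep("probe red",red&(Z>.06)); rep("probe top",red&(Z>.128))
    rep("red ring",red&(Z<.05)&(Z>.01))
    rep("yellow ring",(abs(H-26)<6)&(S>150)&(Z>.018)&(Z<.035)&(X<.62)&(Y<.1)&(Y>-.1))
    rep("blue ring",(abs(H-112)<10)&(S>120)&(Z>.015)&(Z<.04)&(X<.6)&(abs(Y)<.1))
    rep("orange tube",(H>4)&(H<16)&(S>200)&(Z>.03)&(Y<-.1)&(X<.6))
    rep("orange bar",(H>4)&(H<16)&(S>200)&(Z>.03)&(Z<.08)&(Y>.1)&(Y<.3)&(X>.4))
    rep("bar top",(H>4)&(H<16)&(S>180)&(Z>.040)&(Z<.06)&(Y>.1)&(Y<.3)&(X>.4))
    rep("purple",(abs(H-135)<10)&(S>100)&(Y<-.05))
    for nm,m in(("cover",(S<40)&(Z>.009)&(Z<.02)&(Y>.08)&(Y<.36)&(X>.35)&(X<.6)),("tray",(Z>.012)&(Z<.055)&(V<75)&(abs(Y)<.15)&(X>.4)&(X<.68))):
        m=cv2.morphologyEx((m&ok).astype(np.uint8),cv2.MORPH_CLOSE,np.ones((3,3)))
        k,l,st,_=cv2.connectedComponentsWithStats(m); i=1+np.argmax(st[1:,4]); mm=(l==i)&ok
        if nm=="tray": mm&=(Z>.038)
        p=P[mm]; r=cv2.minAreaRect(p[:,:2].astype(np.float32)); print(nm,len(p),np.round(r[0],4),np.round(r[1],4),"ang",round(r[2],2),"z",np.median(p[:,2]).round(4))
    if n=="top":
        i=(abs(X-.456)<3)
run(d)
for n,(u,v) in (("top",(627,366)),("top",(587,367)),("top",(456,313)),("top",(298,343)),("top",(565,242))):
    print(n,u,v,cloud(d[n])[int(v*.64),int(u*.64)].round(3))
E
python3 m.py
```

```text
== scene
probe red 78 mid [ 0.4325 -0.2834  0.1137] med [ 0.4373 -0.2838  0.1226] lo [ 0.425 -0.291  0.089] hi [ 0.44  -0.276  0.139]
probe top 36 mid [ 0.4323 -0.2833  0.1346] med [ 0.4336 -0.2836  0.1368] lo [ 0.425 -0.29   0.13 ] hi [ 0.44  -0.276  0.139]
red ring 31 mid [0.5237 0.2644 0.0183] med [ 0.5398 -0.0221  0.0182] lo [ 0.497 -0.032  0.014] hi [0.55  0.561 0.023]
yellow ring 13 mid [ 0.5152 -0.0684  0.0192] med [ 0.5194 -0.0676  0.0193] lo [ 0.502 -0.08   0.018] hi [ 0.528 -0.057  0.02 ]
blue ring 45 mid [ 0.5246 -0.0218  0.0273] med [0.5523 0.014  0.0183] lo [ 0.476 -0.091  0.015] hi [0.573 0.047 0.039]
orange tube 121 mid [ 0.4385 -0.2838  0.0789] med [ 0.4461 -0.286   0.0602] lo [ 0.427 -0.301  0.033] hi [ 0.451 -0.267  0.125]
orange bar 0
bar top 0
purple 148 mid [ 0.4863 -0.2502  0.0734] med [ 0.4384 -0.3787  0.068 ] lo [ 0.426 -0.392  0.033] hi [ 0.547 -0.108  0.114]
cover 776 [0.4726 0.3043] [0.1385 0.1294] ang 77.42 z 0.0114
tray 241 [ 0.5433 -0.0252] [0.1592 0.1223] ang 74.52 z 0.0425
== top
probe red 45 mid [ 0.4294 -0.2817  0.1143] med [ 0.4286 -0.2761  0.1324] 
[... 407 characters left out ...]
.525 -0.054  0.024]
blue ring 18 mid [0.5562 0.0204 0.0199] med [0.5547 0.0214 0.0195] lo [0.544 0.009 0.016] hi [0.568 0.032 0.024]
orange tube 39 mid [ 0.43   -0.2668  0.0577] med [ 0.4301 -0.2648  0.0591] lo [ 0.417 -0.271  0.032] hi [ 0.443 -0.263  0.084]
orange bar 0
bar top 0
purple 80 mid [ 0.4312 -0.4174  0.0893] med [ 0.4313 -0.372   0.071 ] lo [ 0.418 -0.47   0.06 ] hi [ 0.444 -0.365  0.119]
cover 1247 [0.4695 0.3055] [0.1361 0.1244] ang 76.65 z 0.0139
tray 191 [ 0.5403 -0.0228] [0.1596 0.119 ] ang 74.55 z 0.0455
top 627 366 [ 0.432 -0.371  0.093]
top 587 367 [ 0.432 -0.275  0.137]
top 456 313 [ 0.541 -0.023  0.019]
top 298 343 [0.473 0.314 0.046]
top 565 242 [ 0.707 -0.269 -0.005]
```

```bash
cat > m2.py <<'E'
from h import *
import pickle
d=pickle.load(open("d.pkl","rb"))
for n in d:
    s=d[n]; P=cloud(s); hsv=cv2.cvtColor(s["img"],cv2.COLOR_RGB2HSV); H,S,V=[hsv[...,i].astype(int) for i in range(3)]
    X,Y,Z=P[...,0],P[...,1],P[...,2]
    def ray(u,v,z):
        r=s["R"].T@np.array([(u-s["cx"])/s["fx"],(v-s["cy"])/s["fy"],1]); c=-s["R"].T@s["t"]
        return c+r*(z-c[2])/r[2]
    for nm,h,c in(("red",0,(.535,-.022)),("yellow",26,(.514,-.067)),("blue",112,(.555,.018))):
        dh=np.minimum(abs(H-h),180-abs(H-h))
        m=(dh<12)&(S>110)&(np.hypot(X-c[0],Y-c[1])<.024)
        v,u=np.nonzero(m); hull=cv2.convexHull(np.stack([u,v],1).astype(np.int32)); M=cv2.moments(hull)
        (cu,cv_),_=cv2.minEnclosingCircle(hull)
        print(n,nm,m.sum(),ray(M["m10"]/M["m00"],M["m01"]/M["m00"],.025)[:2].round(4),ray(cu,cv_,.025)[:2].round(4), "hull d mm",2000*np.sqrt(M["m00"]/np.pi)/s["fx"]*np.median(s["range_z"][m]))
    ok=s["range_z"]>0
    m=(S<60)&(Z>.006)&(Z<.022)&(Y>.18)&(Y<.43)&(X>.35)&(X<.6)&ok
    k,l,st,_=cv2.connectedComponentsWithStats(m.astype(np.uint8)); mm=l==1+np.argmax(st[1:,4]); p=P[mm]
    r=cv2.minAreaRect(p[:,:2].astype(np.float32)); print("cover",len(p),np.round(r[0],4),np.round(r[1],4),round(r[2],2),np.median(p[:,2]))
    m=(H>3)&(H<18)&(S>190)&(Z>.025)&(Z<.07)&(np.hypot(X-r[0][0],Y-r[0][1])<.05)&ok
    p=P[m&(Z>.040)]; r=cv2.minAreaRect(p[:,:2].astype(np.float32)); print("bar",len(p),np.round(r[0],4),np.round(r[1],4),round(r[2],2),np.percentile(p[:,2],[50,95]))
    m=(abs(H-135)<12)&(S>100)&(np.hypot(X-.433,Y+.375)<.05)&ok; p=P[m]; print("purple",np.percentile(p,[3,97],axis=0).round(3))
    m=(H>3)&(H<18)&(S>190)&(Z>.02)&(np.hypot(X-.43,Y+.281)<.03)&ok; p=P[m]; print("tube",np.percentile(p,[3,97],axis=0).round(3))
    m=(Z<.03)&(V<90)&(S<70)&(np.hypot(X-.43,Y+.281)<.045)&(Z>.004)&ok;p=P[m]; print("foot",len(p),np.percentile(p,[2,98],axis=0).round(3))
E
python3 m2.py
```

```text
scene red 40 [ 0.5379 -0.0225] [ 0.5382 -0.0226] hull d mm 25.080995088661506
scene yellow 52 [ 0.519  -0.0696] [ 0.5191 -0.0695] hull d mm 27.60354072020495
scene blue 36 [0.5622 0.0144] [0.5632 0.0145] hull d mm 25.756054660167468
cover 1052 [0.4753 0.3186] [0.1675 0.1301] 76.37 0.011224354914094656
bar 41 [0.4735 0.3171] [0.0155 0.0463] 76.97 [0.04344459 0.04667075]
purple [[ 0.423 -0.393  0.058]
 [ 0.447 -0.366  0.114]]
tube [[ 0.432 -0.301  0.022]
 [ 0.45  -0.268  0.128]]
foot 92 [[ 0.413 -0.317  0.004]
 [ 0.465 -0.251  0.01 ]]
top red 36 [ 0.5322 -0.0171] [ 0.5319 -0.0169] hull d mm 24.984402487234163
top yellow 54 [ 0.5127 -0.0648] [ 0.5125 -0.0646] hull d mm 29.67028199134567
top blue 29 [0.5555 0.0205] [0.5558 0.0216] hull d mm 24.72141865042488
cover 1728 [0.4728 0.3199] [0.1677 0.1266] 76.38 0.013896814086090708
bar 52 [0.4721 0.3185] [0.014  0.0399] 75.93 [0.04671602 0.0496393 ]
purple [[ 0.418 -0.385  0.06 ]
 [ 0.444 -0.363  0.118]]
tube [[ 0.417 -0.283  0.023]
 [ 0.443 -0.262  0.139]]
foot 130 [[ 0.399 -0.301  0.005]
 [ 0.46  -0.248  0.015]]
```

carry_out --pt "0.03 -0.012 0 0 0 -0.1" --pt "0.07 -0.03 -0.004 0 0 -0.24" --pt "0.11 -0.045 -0.008 0 0 -0.38" --pt "0.15 -0.062 -0.01 0 0 -0.52" --pt "0.18 -0.075 -0.01 0 0 -0.64" --jaw 1

```text
time: 0.6
tool_pos: [0.3709, -0.3464, 0.2155]
ee_rot: [3.141, -0.0, 1.099]
wrist_force: [-0.8, -0.9, 0.6]
width: 0.0935
finger_force: 0.0
```

```bash
cat >> h.py <<'E'
def go(x,y,z,yaw,hold=None):
    """shift/turn in tool axes from measured pose to a pointing-down pose"""
    o=get_obs(); R=Ro.from_euler("xyz",o["ee_rot"]); T=Ro.from_euler("xyz",[np.pi,0,yaw])
    print("t",round(o["time"],2),"pos",o["tool_pos"].round(4),"rot",o["ee_rot"].round(3),"F",o["wrist_force"].round(1),"w",round(o["width"],4))
    print("cmd",R.inv().apply(np.array([x,y,z])-o["tool_pos"]).round(4),(R.inv()*T).as_rotvec().round(3))
E
python3 -c "
from h import *
go(.4305,-.2813,.2,np.pi/2)"
```

```text
t 0.6 pos [ 0.3709 -0.3464  0.2155] rot [ 3.141 -0.     1.099] F [-0.8 -0.9  0.6] w 0.0935
cmd [0.0851 0.0235 0.0155] [ 0.    -0.    -0.472]
```

carry_out --pt "0.025 0.007 0.004 0 0 -0.12" --pt "0.05 0.014 0.008 0 0 -0.25" --pt "0.07 0.02 0.013 0 0 -0.38" --pt "0.085 0.0235 0.0155 0 0 -0.472" --pt "0.085 0.0235 0.0155 0 0 -0.472"

```text
time: 1.1
tool_pos: [0.4301, -0.2821, 0.1989]
ee_rot: [-3.14, -0.002, 1.567]
wrist_force: [-0.5, -0.3, 0.2]
width: 0.0937
finger_force: 0.0
```

carry_out --pt "0 0 0.02 0 0 0" --pt "0 0 0.05 0 0 0" --pt "0 0 0.08 0 0 0" --pt "0 0 0.1 0 0 0" --pt "0 0 0.1 0 0 0"

```text
time: 1.6
tool_pos: [0.4269, -0.2828, 0.0962]
ee_rot: [-3.135, -0.004, 1.562]
wrist_force: [-0.3, -0.2, 0.0]
width: 0.0941
finger_force: 0.0
```

```bash
python3 - <<'E'
from h import *
go(.4305,-.2813,.1,np.pi/2)
a=snapshot("top"); b=snapshot("scene")
c=[cv2.resize(a["img"][190:280,330:430,::-1],(400,360)),cv2.resize(b["img"][200:290,90:190,::-1],(400,360))]
cv2.imwrite("pics/g1.png",np.hstack(c))
E
```

```text
t 1.6 pos [ 0.4269 -0.2828  0.0962] rot [-3.135 -0.004  1.562] F [-0.3 -0.2  0. ] w 0.0941
cmd [ 0.0015  0.0035 -0.0038] [-0.006 -0.005 -0.009]
```

View pics/g1.png

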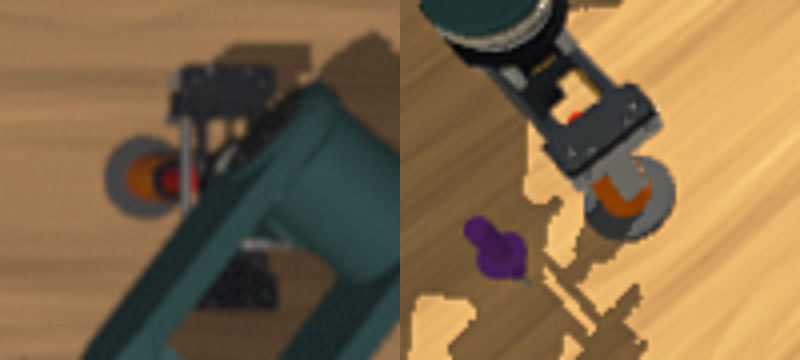

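The left crop (top view) shows the handle at (180,180) between the two fingers. The right crop shows the red handle inside the gripper, with the purple probe clear at (485,240). Closing now.

carry_out --pt "0 0 0 0 0 0" --pt "0 0 0 0 0 0" --pt "0 0 0 0 0 0" --pt "0 0 0 0 0 0" --pt "0 0 0 0 0 0" --jaw 0

```text
time: 2.2
tool_pos: [0.4298, -0.2838, 0.1004]
ee_rot: [3.141, 0.001, 1.565]
wrist_force: [-0.5, 1.0, 0.4]
width: 0.0579
finger_force: 0.0
```

carry_out --pt "0 0 0 0 0 0" --pt "0 0 0 0 0 0" --pt "0 0 0 0 0 0" --pt "0 0 0 0 0 0" --pt "0 0 0 0 0 0"

```text
time: 2.7
tool_pos: [0.4296, -0.2837, 0.1]
ee_rot: [-3.142, 0.0, 1.565]
wrist_force: [0.5, 0.3, 0.5]
width: 0.0179
finger_force: 27.6
```

carry_out --pt "0 0 -0.012 0 0 0" --pt "0 0 -0.035 0 0 0" --pt "0 0 -0.062 0 0 0" --pt "0 0 -0.085 0 0 0" --pt "0 0 -0.095 0 0 0"

```text
time: 3.2
tool_pos: [0.4306, -0.2846, 0.1986]
ee_rot: [3.137, 0.004, 1.565]
wrist_force: [-0.7, 0.6, -1.0]
width: 0.0174
finger_force: 30.0
```

carry_out --pt "0.02 0.01 0 0 0 0" --pt "0.055 0.025 0 0 0 0" --pt "0.095 0.042 0 0 0 0" --pt "0.13 0.055 0 0 0 0" --pt "0.155 0.065 0 0 0 0"

```text
time: 3.7
tool_pos: [0.4958, -0.1269, 0.1947]
ee_rot: [-3.141, -0.001, 1.566]
wrist_force: [-0.2, -0.1, -1.3]
width: 0.0176
finger_force: 30.0
```

carry_out --pt "0.025 0.01 0.005 0 0 0" --pt "0.055 0.02 0.015 0 0 0" --pt "0.085 0.032 0.03 0 0 0" --pt "0.103 0.04 0.04 0 0 0" --pt "0.107 0.04 0.045 0 0 0"

```text
time: 4.2
tool_pos: [0.5358, -0.0204, 0.1481]
ee_rot: [-3.139, -0.001, 1.568]
wrist_force: [-0.2, -0.8, -1.6]
width: 0.0176
finger_force: 30.0
```

```bash
python3 - <<'E'
from h import *
import pickle
a=snapshot("top"); b=snapshot("scene"); pickle.dump({"top":a,"scene":b},open("d2.pkl","wb"))
go(.5345,-.0213,.15,np.pi/2)
c=[cv2.resize(a["img"][170:230,255:325,::-1],(400,343),interpolation=cv2.INTER_CUBIC),cv2.resize(b["img"][175:250,190:265,::-1],(400,400),interpolation=cv2.INTER_CUBIC)]
c[0]=cv2.copyMakeBorder(c[0],0,57,0,0,0)
cv2.imwrite("pics/h1.png",np.hstack(c))
E
```

```text
t 4.3 pos [ 0.5353 -0.0221  0.1487] rot [-3.139  0.     1.566] F [ 0.3 -0.5 -0.7] w 0.0176
cmd [ 0.0008 -0.0008 -0.0013] [-0.003  0.    -0.005]
```

View pics/h1.png

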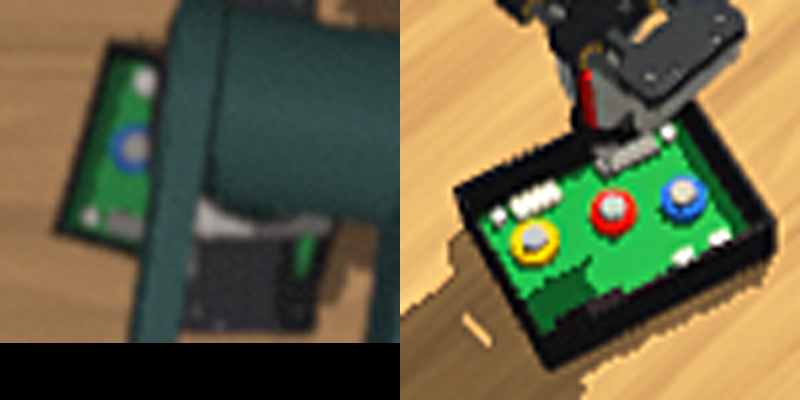

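In the scene crop the caps show clearly: red (614,207), yellow (535,238), blue (684,192). The top view is blocked by the arm. I'll lower the probe and look at the needle tip.

carry_out --pt "0 0 0.005 0 0 0" --pt "0 0 0.012 0 0 0" --pt "0 0 0.018 0 0 0" --pt "0 0 0.022 0 0 0" --pt "0 0 0.022 0 0 0"

```text
time: 4.8
tool_pos: [0.5356, -0.0227, 0.127]
ee_rot: [-3.14, -0.0, 1.564]
wrist_force: [0.8, -0.0, -1.4]
width: 0.0177
finger_force: 30.0
```

```bash
python3 - <<'E'
from h import *
b=snapshot("scene")
go(.5345,-.0213,.125,np.pi/2)
c=cv2.resize(b["img"][185:230,205:265,::-1],(800,600),interpolation=cv2.INTER_CUBIC)
cv2.imwrite("pics/h2.png",c)
def ray(s,u,v,z):
    r=s["R"].T@np.array([(u-s["cx"])/s["fx"],(v-s["cy"])/s["fy"],1]); c=-s["R"].T@s["t"]
    return (c+r*(z-c[2])/r[2])[:2].round(4)
for u,v in((230.1,213.8),(215.3,219.6),(243.25,211)): print(ray(b,u-.5,v-.5,.03))
X=np.array([.5345,-.0193,.03]); o=get_obs()["tool_pos"]
for p in (X,[o[0],o[1],.043],[o[0],o[1],.070]):
    q=b["R"]@np.array(p)+b["t"]; print("pix in crop",(q[0]/q[2]*b["fx"]+b["cx"]-205)*13.33,(q[1]/q[2]*b["fy"]+b["cy"]-185)*13.33)
E
```

```text
t 4.85 pos [ 0.5359 -0.0227  0.1276] rot [-3.141  0.     1.564] F [-0.2 -0.1 -0.5] w 0.0177
cmd [ 0.0013 -0.0014  0.0026] [-0.001  0.    -0.007]
[ 0.5374 -0.0209]
[ 0.5185 -0.0692]
[0.5609 0.0165]
pix in crop 324.57479607256863 365.90518368837456
pix in crop 314.87197920021794 352.1625219361607
pix in crop 307.0392350423224 297.05013979859245
```

View pics/h2.png

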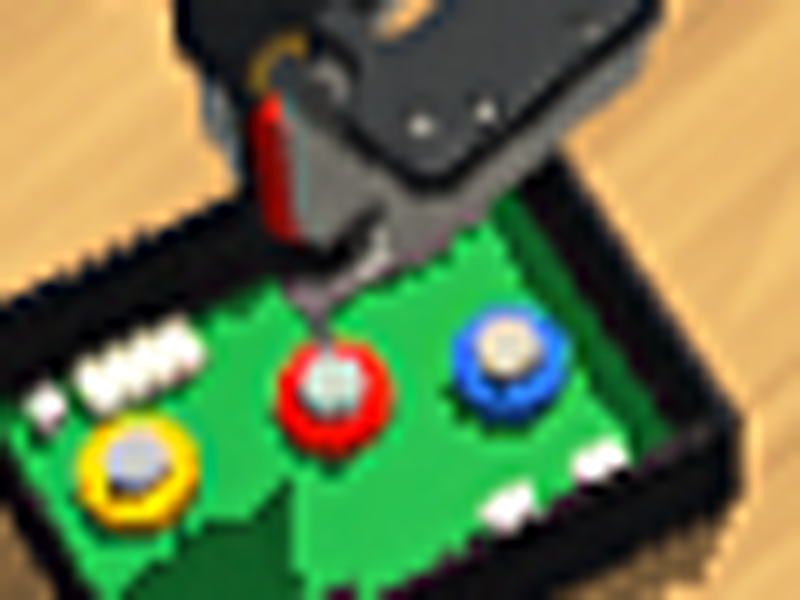

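The needle is visible at (320,345), just short of the red cap centre (335,380). It needs about 3 mm in +y, then a gentle descent.

carry_out --pt "0.001 0 0.001 0 0 0" --pt "0.002 0.0005 0.003 0 0 0" --pt "0.003 0.0005 0.005 0 0 0" --pt "0.003 0.0005 0.006 0 0 0" --pt "0.003 0.0005 0.006 0 0 0"

```text
time: 5.35
tool_pos: [0.5366, -0.0193, 0.1217]
ee_rot: [-3.141, 0.0, 1.565]
wrist_force: [-0.1, -0.5, -0.7]
width: 0.0176
finger_force: 30.0
```

carry_out --pt "0 0 0.0007 0 0 0" --pt "0 0 0.0015 0 0 0" --pt "0 0 0.0025 0 0 0" --pt "0 0 0.003 0 0 0" --pt "0 0 0.003 0 0 0"

```text
time: 5.85
tool_pos: [0.5367, -0.0194, 0.1188]
ee_rot: [-3.141, 0.0, 1.565]
wrist_force: [-0.4, -1.4, -1.2]
width: 0.0173
finger_force: 30.0
```

```bash
python3 - <<'E'
from h import *
b=snapshot("scene")
go(.5365,-.0197,.115,np.pi/2)
cv2.imwrite("pics/h3.png",cv2.resize(b["img"][185:230,205:265,::-1],(800,600),interpolation=cv2.INTER_CUBIC))
E
```

```text
t 5.9 pos [ 0.5367 -0.0194  0.1189] rot [-3.142  0.     1.565] F [-0.1  0.4  0.3] w 0.0175
cmd [-0.0003 -0.0002  0.0039] [-0.     0.    -0.006]
```

View pics/h3.png

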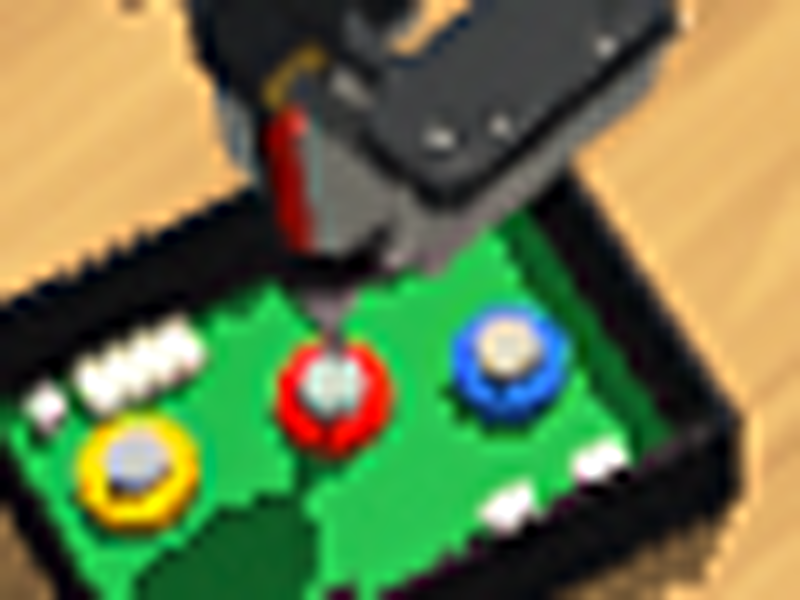

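The needle tip at about (333,345) now lines up with the red cap (335,380). Lowering in small steps and watching the force.

carry_out --pt "0 0 0.0005 0 0 0" --pt "0 0 0.001 0 0 0" --pt "0 0 0.0015 0 0 0" --pt "0 0 0.002 0 0 0" --pt "0 0 0.002 0 0 0"

```text
time: 6.4
tool_pos: [0.5367, -0.0194, 0.1168]
ee_rot: [-3.141, 0.0, 1.565]
wrist_force: [0.1, -0.5, -0.4]
width: 0.018
finger_force: 30.0
```

carry_out --pt "0 0 0.0005 0 0 0" --pt "0 0 0.001 0 0 0" --pt "0 0 0.0015 0 0 0" --pt "0 0 0.002 0 0 0" --pt "0 0 0.002 0 0 0"

```text
time: 6.9
tool_pos: [0.5367, -0.0194, 0.1149]
ee_rot: [-3.141, 0.0, 1.565]
wrist_force: [0.5, -0.0, -1.1]
width: 0.0174
finger_force: 30.0
```

carry_out --pt "0 0 0.0005 0 0 0" --pt "0 0 0.001 0 0 0" --pt "0 0 0.0015 0 0 0" --pt "0 0 0.002 0 0 0" --pt "0 0 0.002 0 0 0"

```text
time: 7.4
tool_pos: [0.5367, -0.0194, 0.1128]
ee_rot: [-3.141, 0.0, 1.565]
wrist_force: [-0.3, 0.7, -0.8]
width: 0.0173
finger_force: 30.0
```

carry_out --pt "0 0 0.0005 0 0 0" --pt "0 0 0.001 0 0 0" --pt "0 0 0.0015 0 0 0" --pt "0 0 0.002 0 0 0" --pt "0 0 0.002 0 0 0"

```text
time: 7.9
tool_pos: [0.5366, -0.0194, 0.1109]
ee_rot: [-3.141, 0.0, 1.565]
wrist_force: [0.2, 0.5, -0.7]
width: 0.0175
finger_force: 30.0
```

carry_out --pt "0 0 0.0005 0 0 0" --pt "0 0 0.001 0 0 0" --pt "0 0 0.0015 0 0 0" --pt "0 0 0.002 0 0 0" --pt "0 0 0.002 0 0 0"

```text
time: 8.4
tool_pos: [0.5366, -0.0194, 0.1089]
ee_rot: [-3.141, 0.0, 1.565]
wrist_force: [-0.4, 0.4, -0.5]
width: 0.0175
finger_force: 30.0
```

carry_out --pt "0 0 0.0005 0 0 0" --pt "0 0 0.001 0 0 0" --pt "0 0 0.0015 0 0 0" --pt "0 0 0.002 0 0 0" --pt "0 0 0.002 0 0 0"

```text
time: 8.9
tool_pos: [0.5367, -0.0194, 0.1068]
ee_rot: [-3.141, 0.0, 1.565]
wrist_force: [0.9, 1.2, -0.4]
width: 0.0173
finger_force: 30.0
```

```bash
python3 - <<'E'
from h import *
b=snapshot("scene")
go(.5365,-.0197,.105,np.pi/2)
cv2.imwrite("pics/h4.png",cv2.resize(b["img"][185:230,205:265,::-1],(800,600),interpolation=cv2.INTER_CUBIC))
E
```

```text
t 8.95 pos [ 0.5367 -0.0194  0.1069] rot [-3.141  0.     1.565] F [-0.3  0.  -0.2] w 0.0173
cmd [-0.0003 -0.0002  0.0019] [-0.     0.    -0.006]
```

View pics/h4.png

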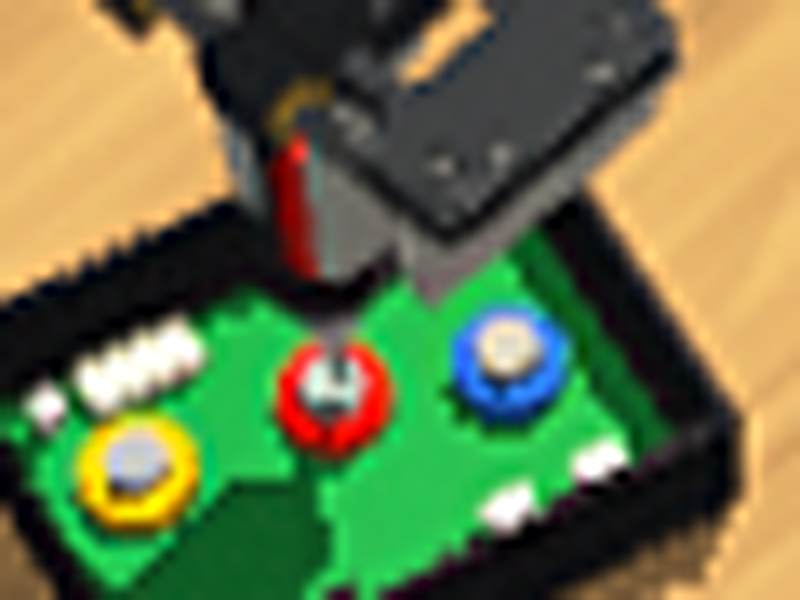

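The needle tip at (340,365) is just above the cap centre, with its shadow close beside it. Contact is near.

carry_out --pt "0 0 0.0005 0 0 0" --pt "0 0 0.001 0 0 0" --pt "0 0 0.0015 0 0 0" --pt "0 0 0.002 0 0 0" --pt "0 0 0.002 0 0 0"

```text
time: 9.45
tool_pos: [0.5367, -0.0194, 0.1049]
ee_rot: [-3.141, 0.0, 1.565]
wrist_force: [0.2, 0.1, -0.3]
width: 0.0176
finger_force: 30.0
```

carry_out --pt "0 0 0.0005 0 0 0" --pt "0 0 0.001 0 0 0" --pt "0 0 0.0015 0 0 0" --pt "0 0 0.0015 0 0 0" --pt "0 0 0.0015 0 0 0"

```text
time: 9.95
tool_pos: [0.5367, -0.0194, 0.1034]
ee_rot: [-3.142, 0.0, 1.565]
wrist_force: [0.9, -0.1, -0.7]
width: 0.0176
finger_force: 30.0
```

carry_out --pt "0 0 0.0005 0 0 0" --pt "0 0 0.001 0 0 0" --pt "0 0 0.0015 0 0 0" --pt "0 0 0.0015 0 0 0" --pt "0 0 0.0015 0 0 0"

```text
time: 10.45
tool_pos: [0.5367, -0.0194, 0.102]
ee_rot: [3.142, 0.0, 1.565]
wrist_force: [0.8, -0.4, 0.2]
width: 0.0172
finger_force: 30.0
```

```bash
python3 - <<'E'
from h import *
f=[]
for i in range(4):
    b=snapshot("scene"); f.append(get_obs()["wrist_force"][2])
print(np.round(f,2)); go(.5365,-.0197,.1,np.pi/2)
cv2.imwrite("pics/h5.png",cv2.resize(b["img"][185:230,205:265,::-1],(800,600),interpolation=cv2.INTER_CUBIC))
E
```

```text
[-0.78 -0.37 -1.62 -0.52]
t 10.65 pos [ 0.5368 -0.0194  0.102 ] rot [3.142 0.    1.565] F [-0.1 -0.2 -0.5] w 0.0173
cmd [-0.0003 -0.0002  0.002 ] [ 0.     0.    -0.006]
```

View pics/h5.png

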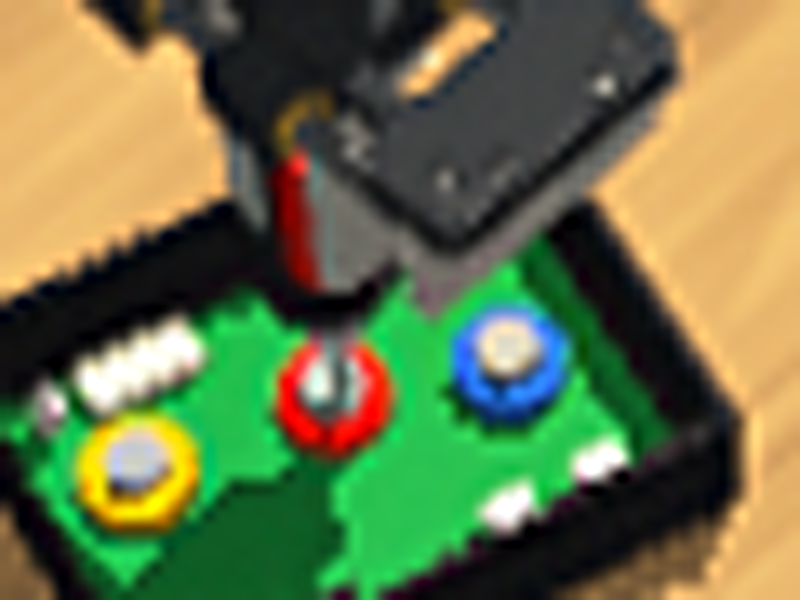

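The needle end at (343,383) is over the cap face and seems on the point of touching. Continuing.

carry_out --pt "0 0 0.0005 0 0 0" --pt "0 0 0.001 0 0 0" --pt "0 0 0.0015 0 0 0" --pt "0 0 0.0015 0 0 0" --pt "0 0 0.0015 0 0 0"

```text
time: 11.15
tool_pos: [0.5368, -0.0194, 0.1007]
ee_rot: [3.141, 0.0, 1.565]
wrist_force: [-0.2, 0.1, 1.3]
width: 0.0177
finger_force: 30.0
```

carry_out --pt "0 0 0.0005 0 0 0" --pt "0 0 0.001 0 0 0" --pt "0 0 0.001 0 0 0" --pt "0 0 0.001 0 0 0" --pt "0 0 0.001 0 0 0"

```text
time: 11.65
tool_pos: [0.5369, -0.0194, 0.0997]
ee_rot: [3.141, 0.0, 1.565]
wrist_force: [-0.7, 0.4, 2.4]
width: 0.0175
finger_force: 30.0
```

carry_out --pt "0 0 0.0005 0 0 0" --pt "0 0 0.0005 0 0 0" --pt "0 0 0.0005 0 0 0" --pt "0 0 0.0005 0 0 0" --pt "0 0 0.0005 0 0 0"

```text
time: 12.15
tool_pos: [0.5369, -0.0194, 0.0991]
ee_rot: [3.141, 0.0, 1.565]
wrist_force: [-0.1, 0.5, 2.9]
width: 0.0177
finger_force: 30.0
```

carry_out --pt "0 0 0 0 0 0" --pt "0 0 0 0 0 0" --pt "0 0 0 0 0 0" --pt "0 0 0 0 0 0" --pt "0 0 0 0 0 0"

```text
time: 12.65
tool_pos: [0.5368, -0.0194, 0.099]
ee_rot: [3.141, 0.0, 1.565]
wrist_force: [-0.6, 1.0, 3.0]
width: 0.0173
finger_force: 30.0
```

```bash
python3 - <<'E'
from h import *
f=[]
for i in range(6):
    b=snapshot("scene"); f.append(get_obs()["wrist_force"][2])
print(np.round(f,2)); go(.5365-.019,-.0194-.048,.1,np.pi/2)
E
```

```text
[3.27 3.81 3.88 3.04 4.43 2.83]
t 12.95 pos [ 0.5368 -0.0194  0.099 ] rot [3.141 0.    1.565] F [0.5 0.  2.8] w 0.0172
cmd [-0.0481 -0.019  -0.001 ] [ 0.     0.    -0.006]
```

Red held at about 4 N for over 1 s. On to yellow.

carry_out --pt "0 0 -0.004 0 0 0" --pt "0 0 -0.01 0 0 0" --pt "-0.004 -0.002 -0.013 0 0 0" --pt "-0.014 -0.006 -0.014 0 0 0" --pt "-0.025 -0.01 -0.014 0 0 0"

```text
time: 13.45
tool_pos: [0.526, -0.0451, 0.1129]
ee_rot: [-3.141, 0.0, 1.565]
wrist_force: [-0.3, -0.9, -0.6]
width: 0.0174
finger_force: 30.0
```

carry_out --pt "-0.01 -0.004 0 0 0 0" --pt "-0.018 -0.008 0 0 0 0" --pt "-0.023 -0.01 0 0 0 0" --pt "-0.0245 -0.0105 0 0 0 0" --pt "-0.0245 -0.0105 0 0 0 0"

```text
time: 13.95
tool_pos: [0.5159, -0.069, 0.113]
ee_rot: [3.141, -0.0, 1.564]
wrist_force: [-0.1, 0.3, 0.0]
width: 0.0172
finger_force: 30.0
```

carry_out --pt "0 0 0.003 0 0 0" --pt "0 0 0.006 0 0 0" --pt "0 0 0.008 0 0 0" --pt "0 0 0.0095 0 0 0" --pt "0 0 0.01 0 0 0"

```text
time: 14.45
tool_pos: [0.5158, -0.0686, 0.1026]
ee_rot: [-3.141, -0.0, 1.565]
wrist_force: [0.3, 0.0, -0.6]
width: 0.0174
finger_force: 30.0
```

```bash
python3 - <<'E'
from h import *
f=[]
for i in range(2):
    b=snapshot("scene"); f.append(get_obs()["wrist_force"][2])
print(np.round(f,2)); go(.5365-.0205,-.0194-.0495,.099,np.pi/2)
cv2.imwrite("pics/h6.png",cv2.resize(b["img"][185:230,205:265,::-1],(800,600),interpolation=cv2.INTER_CUBIC))
E
```

```text
[-0.63 -0.2 ]
t 14.55 pos [ 0.5159 -0.0687  0.1028] rot [-3.141  0.     1.565] F [-0.1  0.2 -0.2] w 0.0178
cmd [-0.0002  0.0001  0.0038] [-0.     0.    -0.006]
```

View pics/h6.png

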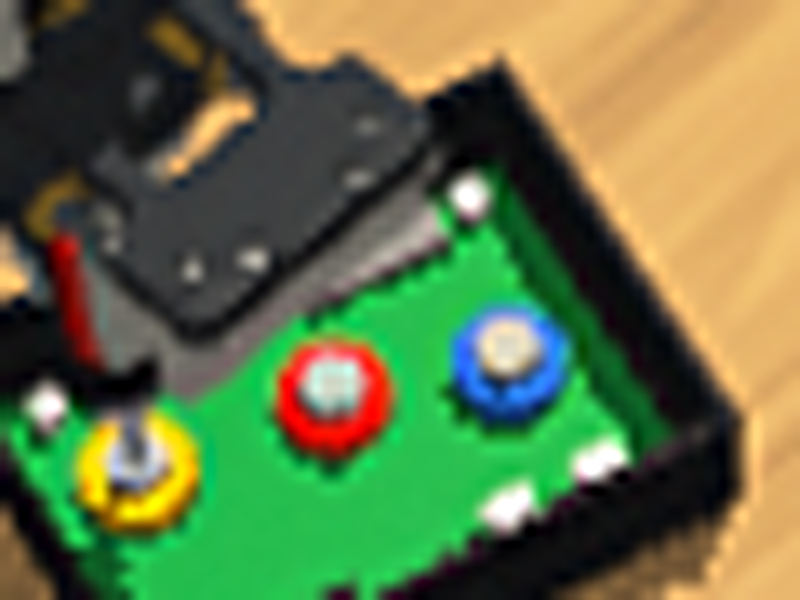

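The needle at (133,450) is centred on the yellow cap (137,458). Pressing 3.8 mm, which stays within the cap's travel.

carry_out --pt "0 0 0.0008 0 0 0" --pt "0 0 0.0016 0 0 0" --pt "0 0 0.0024 0 0 0" --pt "0 0 0.0032 0 0 0" --pt "0 0 0.0038 0 0 0"

```text
time: 15.05
tool_pos: [0.5162, -0.0688, 0.0997]
ee_rot: [3.141, 0.0, 1.565]
wrist_force: [-0.6, -0.4, 3.5]
width: 0.0175
finger_force: 30.0
```

carry_out --pt "0 0 0 0 0 0" --pt "0 0 0 0 0 0" --pt "0 0 0 0 0 0" --pt "0 0 0 0 0 0" --pt "0 0 0 0 0 0"

```text
time: 15.55
tool_pos: [0.5162, -0.0688, 0.0994]
ee_rot: [3.141, 0.0, 1.565]
wrist_force: [-0.0, 0.4, 2.0]
width: 0.0177
finger_force: 30.0
```

```bash
python3 - <<'E'
from h import *
f=[]
for i in range(6):
    b=snapshot("scene"); f.append(get_obs()["wrist_force"][2])
print(np.round(f,2)); go(.5365+.022,-.0194+.0365,.099,np.pi/2)
E
```

```text
[3.72 3.06 3.31 3.18 3.27 2.68]
t 15.85 pos [ 0.5161 -0.0688  0.0993] rot [3.141 0.    1.565] F [-0.5  0.8  2.7] w 0.0172
cmd [0.0861 0.0419 0.0003] [ 0.     0.    -0.006]
```

Yellow held at about 4 N. On to blue.

carry_out --pt "0 0 -0.004 0 0 0" --pt "0 0 -0.01 0 0 0" --pt "0.008 0.004 -0.013 0 0 0" --pt "0.025 0.012 -0.014 0 0 0" --pt "0.045 0.022 -0.014 0 0 0"

```text
time: 16.35
tool_pos: [0.5384, -0.0233, 0.1133]
ee_rot: [-3.141, -0.0, 1.564]
wrist_force: [-0.5, 0.7, -0.5]
width: 0.0175
finger_force: 30.0
```

carry_out --pt "0.015 0.007 0 0 0 0" --pt "0.03 0.014 0 0 0 0" --pt "0.039 0.019 0 0 0 0" --pt "0.041 0.02 0 0 0 0" --pt "0.041 0.02 0 0 0 0"

```text
time: 16.85
tool_pos: [0.5584, 0.0171, 0.113]
ee_rot: [-3.141, 0.001, 1.565]
wrist_force: [-0.0, 0.3, -0.2]
width: 0.0176
finger_force: 30.0
```

carry_out --pt "0 0 0.003 0 0 0" --pt "0 0 0.006 0 0 0" --pt "0 0 0.008 0 0 0" --pt "0 0 0.0095 0 0 0" --pt "0 0 0.01 0 0 0"

```text
time: 17.35
tool_pos: [0.5582, 0.0167, 0.1029]
ee_rot: [-3.141, 0.0, 1.564]
wrist_force: [-0.3, 0.4, -0.8]
width: 0.0174
finger_force: 30.0
```

carry_out --pt "0 0 0 0 0 0" --pt "0 0 0 0 0 0" --pt "0 0 0 0 0 0" --pt "0 0 0 0 0 0" --pt "0 0 0 0 0 0"

```text
time: 17.85
tool_pos: [0.5585, 0.017, 0.1032]
ee_rot: [3.141, 0.0, 1.565]
wrist_force: [1.2, 0.3, -1.0]
width: 0.0178
finger_force: 30.0
```

carry_out --pt "0 0 0.0008 0 0 0" --pt "0 0 0.0016 0 0 0" --pt "0 0 0.0026 0 0 0" --pt "0 0 0.0034 0 0 0" --pt "0 0 0.004 0 0 0"

```text
time: 18.35
tool_pos: [0.5586, 0.017, 0.0997]
ee_rot: [3.141, 0.0, 1.565]
wrist_force: [-0.6, 0.2, 3.3]
width: 0.0176
finger_force: 30.0
```

carry_out --pt "0 0 0 0 0 0" --pt "0 0 0 0 0 0" --pt "0 0 0 0 0 0" --pt "0 0 0 0 0 0" --pt "0 0 0 0 0 0"

```text
time: 18.85
tool_pos: [0.5586, 0.017, 0.0994]
ee_rot: [3.141, 0.0, 1.565]
wrist_force: [-0.8, -0.4, 3.7]
width: 0.0175
finger_force: 30.0
```

```bash
python3 - <<'E'
from h import *
f=[]
for i in range(6):
    b=snapshot("scene"); f.append(get_obs()["wrist_force"][2])
print(np.round(f,2)); go(.4296,-.2837,.195,1.565)
E
```

```text
[3.63 2.08 3.48 2.4  2.91 3.12]
t 19.15 pos [0.5586 0.0169 0.0993] rot [3.141 0.    1.565] F [-0.3 -0.1  3.1] w 0.0176
cmd [-0.3014 -0.1271 -0.0957] [ 0.  0. -0.]
```

carry_out --pt "0 0 -0.015 0 0 0" --pt "0 0 -0.04 0 0 0" --pt "0 0 -0.07 0 0 0" --pt "-0.015 -0.006 -0.09 0 0 0" --pt "-0.04 -0.017 -0.0957 0 0 0"

```text
time: 19.65
tool_pos: [0.5426, -0.0224, 0.1983]
ee_rot: [3.137, 0.0, 1.567]
wrist_force: [0.9, 0.2, -0.9]
width: 0.0176
finger_force: 30.0
```

carry_out --pt "-0.04 -0.017 0 0 0 0" --pt "-0.08 -0.034 0 0 0 0" --pt "-0.12 -0.051 0 0 0 0" --pt "-0.16 -0.068 0 0 0 0" --pt "-0.195 -0.083 0 0 0 0"

```text
time: 20.15
tool_pos: [0.4558, -0.219, 0.1951]
ee_rot: [-3.141, 0.0, 1.564]
wrist_force: [0.9, 0.3, -1.1]
width: 0.0171
finger_force: 30.0
```

carry_out --pt "-0.025 -0.01 0 0 0 0" --pt "-0.045 -0.019 0 0 0 0" --pt "-0.06 -0.025 0 0 0 0" --pt "-0.066 -0.0271 0 0 0 0" --pt "-0.0664 -0.0271 0 0 0 0"

```text
time: 20.65
tool_pos: [0.4292, -0.284, 0.1949]
ee_rot: [-3.141, -0.0, 1.564]
wrist_force: [-0.1, -0.3, -0.9]
width: 0.0176
finger_force: 30.0
```

carry_out --pt "0 0 0 0 0 0" --pt "0 0 0 0 0 0" --pt "0 0 0 0 0 0" --pt "0 0 0 0 0 0" --pt "0 0 0 0 0 0"

```text
time: 21.15
tool_pos: [0.4297, -0.2833, 0.1949]
ee_rot: [3.142, 0.0, 1.565]
wrist_force: [-0.6, -0.1, -1.1]
width: 0.0174
finger_force: 30.0
```

```bash
python3 - <<'E'
from h import *
go(.4296,-.2837,.1,1.565)
E
```

```text
t 21.15 pos [ 0.4297 -0.2833  0.1949] rot [3.142 0.    1.565] F [-0.6 -0.1 -1.1] w 0.0174
cmd [-0.0004 -0.0001  0.0949] [0. 0. 0.]
```

carry_out --pt "0 0 0.01 0 0 0" --pt "0 0 0.03 0 0 0" --pt "0 0 0.05 0 0 0" --pt "0 0 0.07 0 0 0" --pt "0 0 0.08 0 0 0"

```text
time: 21.65
tool_pos: [0.4283, -0.2827, 0.112]
ee_rot: [-3.138, -0.003, 1.565]
wrist_force: [-0.9, 0.9, -1.8]
width: 0.0173
finger_force: 30.0
```

carry_out --pt "0 0 0.003 0 0 0" --pt "0 0 0.006 0 0 0" --pt "0 0 0.009 0 0 0" --pt "0 0 0.011 0 0 0" --pt "0 0 0.0125 0 0 0"

```text
time: 22.15
tool_pos: [0.4298, -0.2839, 0.1029]
ee_rot: [3.141, 0.001, 1.565]
wrist_force: [0.1, -0.1, 0.2]
width: 0.0174
finger_force: 30.0
```

carry_out --pt "0 0 0.0005 0 0 0" --pt "0 0 0.001 0 0 0" --pt "0 0 0.0015 0 0 0" --pt "0 0 0.002 0 0 0" --pt "0 0 0.002 0 0 0"

```text
time: 22.65
tool_pos: [0.4295, -0.2836, 0.1003]
ee_rot: [-3.142, 0.0, 1.565]
wrist_force: [-0.3, 0.5, -0.5]
width: 0.0174
finger_force: 30.0
```

carry_out --pt "0 0 0.0003 0 0 0" --pt "0 0 0.0006 0 0 0" --pt "0 0 0.001 0 0 0" --pt "0 0 0.001 0 0 0" --pt "0 0 0.001 0 0 0"

```text
time: 23.15
tool_pos: [0.4296, -0.2837, 0.0999]
ee_rot: [3.141, 0.0, 1.565]
wrist_force: [-0.6, -0.5, 3.2]
width: 0.0174
finger_force: 30.0
```

Collar is on the rim, since the force rose and the height matches the pick-up. Release and rise.

carry_out --pt "0 0 -0.0005 0 0 0" --pt "0 0 -0.0005 0 0 0" --pt "0 0 -0.0005 0 0 0" --pt "0 0 -0.0005 0 0 0" --pt "0 0 -0.0005 0 0 0" --jaw 1

```text
time: 23.65
tool_pos: [0.4295, -0.2836, 0.0997]
ee_rot: [-3.141, -0.0, 1.565]
wrist_force: [-0.6, 0.3, -0.8]
width: 0.0542
finger_force: 0.0
```

carry_out --pt "0 0 0 0 0 0" --pt "0 0 0 0 0 0" --pt "0 0 0 0 0 0" --pt "0 0 0 0 0 0" --pt "0 0 0 0 0 0"

```text
time: 24.15
tool_pos: [0.4295, -0.2837, 0.0999]
ee_rot: [3.142, 0.0, 1.565]
wrist_force: [0.2, -0.1, 0.4]
width: 0.0927
finger_force: 0.0
```

carry_out --pt "0 0 -0.01 0 0 0" --pt "0 0 -0.03 0 0 0" --pt "0 0 -0.055 0 0 0" --pt "0 0 -0.08 0 0 0" --pt "0 0 -0.095 0 0 0"

```text
time: 24.65
tool_pos: [0.4303, -0.2843, 0.1981]
ee_rot: [3.138, 0.003, 1.565]
wrist_force: [0.5, -0.5, 0.1]
width: 0.0941
finger_force: 0.0
```

carry_out --pt "0.03 0 0 0 0 -0.08" --pt "0.07 0 0 0 0 -0.2" --pt "0.115 0.005 0 0 0 -0.33" --pt "0.16 0.01 0 0 0 -0.46" --pt "0.205 0.015 0 0 0 -0.59"

```text
time: 25.15
tool_pos: [0.4456, -0.0772, 0.1952]
ee_rot: [3.141, 0.0, 2.159]
wrist_force: [0.5, -0.5, 0.3]
width: 0.0941
finger_force: 0.0
```

```bash
python3 - <<'E'
from h import *
import pickle
d={n:snapshot(n) for n in("scene","top")}; pickle.dump(d,open("d.pkl","wb"))
go(.474,.3192,.16,np.radians(166.4))
E
python3 m.py 2>&1 | grep -E "==|probe|tray|purple"
```

```text
t 25.25 pos [ 0.4459 -0.0741  0.1954] rot [ 3.140e+00 -1.000e-03  2.164e+00] F [ 0.9 -0.   0.1] w 0.0938
cmd [0.3105 0.243  0.0362] [ 0.002 -0.    -0.741]
== scene
probe red 557 mid [ 0.0217 -0.1528  0.224 ] med [-0.3694 -0.0779  0.3106] lo [-0.396 -0.288  0.101] hi [ 0.439 -0.018  0.347]
probe top 513 mid [ 0.0196 -0.1511  0.2417] med [-0.3698 -0.0727  0.3162] lo [-0.396 -0.285  0.136] hi [ 0.435 -0.017  0.347]
purple 157 mid [ 0.4788 -0.2456  0.0955] med [ 0.4386 -0.3782  0.0704] lo [ 0.425 -0.392  0.034] hi [ 0.532 -0.099  0.157]
tray 237 [ 0.5439 -0.0253] [0.1593 0.1217] ang 74.66 z 0.0425
== top
probe red 37 mid [ 0.4286 -0.2789  0.1179] med [ 0.4286 -0.2763  0.1362] lo [ 0.422 -0.286  0.092] hi [ 0.435 -0.272  0.144]
probe top 22 mid [ 0.4286 -0.2793  0.1385] med [ 0.4286 -0.2785  0.1392] lo [ 0.422 -0.286  0.133] hi [ 0.435 -0.273  0.144]
purple 77 mid [ 0.4313 -0.3748  0.0895] med [ 0.4312 -0.372   0.069 ] lo [ 0.418 -0.385  0.06 ] hi [ 0.444 -0.364  0.119]
tray 121 [ 0.5408 -0.0233] [0.1597 0.1178] ang 74.54 z 0.045
```

The probe is back where it was, with readings identical to the start. Now to the cover.

carry_out --pt "0.02 0.016 0 0 0 -0.06" --pt "0.05 0.04 0 0 0 -0.16" --pt "0.085 0.066 0 0 0 -0.27" --pt "0.12 0.094 0 0 0 -0.38" --pt "0.155 0.121 0 0 0 -0.48"

```text
time: 25.75
tool_pos: [0.4615, 0.118, 0.1951]
ee_rot: [-3.141, 0.001, 2.637]
wrist_force: [0.6, 0.0, -1.0]
width: 0.0943
finger_force: 0.0
```

```bash
python3 -c "
from h import *
go(.474,.3192,.12,np.radians(166.4))"
```

```text
t 25.75 pos [0.4615 0.118  0.1951] rot [-3.141e+00  1.000e-03  2.637e+00] F [ 0.6  0.  -1. ] w 0.0943
cmd [0.0865 0.1822 0.075 ] [-0.     0.001 -0.268]
```

carry_out --pt "0.02 0.042 0.01 0 0 -0.07" --pt "0.04 0.084 0.025 0 0 -0.15" --pt "0.06 0.126 0.045 0 0 -0.22" --pt "0.078 0.164 0.06 0 0 -0.268" --pt "0.0865 0.182 0.07 0 0 -0.268"

```text
time: 26.25
tool_pos: [0.4736, 0.3205, 0.1229]
ee_rot: [-3.14, -0.002, 2.905]
wrist_force: [0.4, -0.2, 0.5]
width: 0.0937
finger_force: 0.0
```

carry_out --pt "0 0 0 0 0 0" --pt "0 0 0 0 0 0" --pt "0 0 0 0 0 0" --pt "0 0 0 0 0 0" --pt "0 0 0 0 0 0"

```text
time: 26.75
tool_pos: [0.4746, 0.3175, 0.1258]
ee_rot: [3.141, 0.001, 2.901]
wrist_force: [-0.3, -0.7, -0.2]
width: 0.094
finger_force: 0.0
```

```bash
python3 -c "
from h import *
go(.474,.3192,.02,np.radians(166.4))"
```

```text
t 26.75 pos [0.4746 0.3175 0.1258] rot [3.141e+00 1.000e-03 2.901e+00] F [-0.3 -0.7 -0.2] w 0.094
cmd [0.0011 0.0014 0.1058] [ 0.001  0.001 -0.003]
```

carry_out --pt "0.001 0.001 0.015 0 0 0" --pt "0.001 0.001 0.035 0 0 0" --pt "0.001 0.001 0.055 0 0 0" --pt "0.001 0.001 0.072 0 0 0" --pt "0.001 0.001 0.082 0 0 0"

```text
time: 27.25
tool_pos: [0.4718, 0.3187, 0.0401]
ee_rot: [-3.139, -0.003, 2.903]
wrist_force: [-0.2, 0.7, 0.3]
width: 0.094
finger_force: 0.0
```

carry_out --pt "0 0 0.007 0 0 0" --pt "0 0 0.013 0 0 0" --pt "0 0 0.018 0 0 0" --pt "0 0 0.022 0 0 0" --pt "0 0 0.023 0 0 0"

```text
time: 27.75
tool_pos: [0.4732, 0.3196, 0.0197]
ee_rot: [-3.141, 0.0, 2.903]
wrist_force: [-1.3, -1.1, -0.1]
width: 0.0938
finger_force: 0.0
```

carry_out --pt "0 0 0 0 0 0" --pt "0 0 0 0 0 0" --pt "0 0 0 0 0 0" --pt "0 0 0 0 0 0" --pt "0 0 0 0 0 0" --jaw 0

```text
time: 28.25
tool_pos: [0.4733, 0.3196, 0.02]
ee_rot: [3.141, 0.0, 2.903]
wrist_force: [0.1, -0.6, -1.1]
width: 0.0571
finger_force: 0.0
```

carry_out --pt "0 0 0 0 0 0" --pt "0 0 0 0 0 0" --pt "0 0 0 0 0 0" --pt "0 0 0 0 0 0" --pt "0 0 0 0 0 0"

```text
time: 28.75
tool_pos: [0.4732, 0.3196, 0.0198]
ee_rot: [-3.141, 0.0, 2.903]
wrist_force: [-1.2, -1.3, -0.0]
width: 0.0173
finger_force: 0.1
```

```bash
python3 - <<'E'
from h import *
import pickle
d={n:snapshot(n) for n in("scene","top")}; pickle.dump(d,open("d.pkl","wb"))
go(.474,.3192,.02,np.radians(166.4))
E
python3 m2.py 2>&1 | grep -E "cover|bar"
```

```text
t 28.85 pos [0.4732 0.3195 0.0198] rot [-3.141 -0.     2.903] F [ 0.7 -0.8  1.1] w 0.0156
cmd [-0.0009 -0.0001 -0.0002] [-0.    -0.    -0.001]
cover 895 [0.4759 0.3192] [0.1701 0.1278] 76.54 0.011395142914425067
bar 23 [0.4832 0.3158] [0.0179 0.0288] 65.13 [0.04333438 0.04643713]
cover 328 [0.4821 0.2572] [0.161  0.0775] 25.89 0.013862619515014055
    p=P[m&(Z>.040)]; r=cv2.minAreaRect(p[:,:2].astype(np.float32)); print("bar",len(p),np.round(r[0],4),np.round(r[1],4),round(r[2],2),np.percentile(p[:,2],[50,95]))
```

Both fingers have closed on the bar, and the scene camera puts the cover centre 2–3 mm from the TCP, as expected. Lift and carry.

carry_out --pt "0 0 -0.005 0 0 0" --pt "0 0 -0.02 0 0 0" --pt "0 0 -0.045 0 0 0" --pt "0 0 -0.075 0 0 0" --pt "0 0 -0.1 0 0 0"

```text
time: 29.35
tool_pos: [0.4737, 0.3199, 0.1228]
ee_rot: [3.14, 0.002, 2.903]
wrist_force: [0.3, -0.9, -1.5]
width: 0.0156
finger_force: 30.0
```

```bash
python3 -c "
from h import *
go(.541,-.0245,.12,2.870)"
```

```text
t 29.35 pos [0.4737 0.3199 0.1228] rot [3.140e+00 2.000e-03 2.903e+00] F [ 0.3 -0.9 -1.5] w 0.0156
cmd [-0.1469 -0.3187  0.0025] [0.002 0.002 0.033]
```

carry_out --pt "-0.007 -0.015 0 0 0 0" --pt "-0.02 -0.042 0 0 0 0.01" --pt "-0.037 -0.08 0 0 0 0.02" --pt "-0.054 -0.118 0 0 0 0.03" --pt "-0.072 -0.156 0 0 0 0.033"

```text
time: 29.85
tool_pos: [0.5055, 0.1483, 0.1187]
ee_rot: [-3.14, -0.001, 2.87]
wrist_force: [0.1, 0.0, -1.7]
width: 0.0158
finger_force: 30.0
```

carry_out --pt "-0.021 -0.04 0 0 0 0" --pt "-0.038 -0.076 0 0 0 0" --pt "-0.054 -0.11 0 0 0 0" --pt "-0.066 -0.138 0 0 0 0" --pt "-0.073 -0.155 0 0 0 0"

```text
time: 30.35
tool_pos: [0.534, -0.0214, 0.1186]
ee_rot: [-3.14, -0.002, 2.867]
wrist_force: [-0.7, -0.0, -0.4]
width: 0.0155
finger_force: 30.0
```

carry_out --pt "0 0 0 0 0 0" --pt "0 0 0 0 0 0" --pt "0 0 0 0 0 0" --pt "0 0 0 0 0 0" --pt "0 0 0 0 0 0"

```text
time: 30.85
tool_pos: [0.5349, -0.017, 0.1198]
ee_rot: [-3.142, -0.0, 2.871]
wrist_force: [-0.5, 0.1, -1.4]
width: 0.0158
finger_force: 30.0
```

```bash
python3 -c "
from h import *
go(.541,-.0245,.075,2.870)"
```

```text
t 30.85 pos [ 0.5349 -0.017   0.1198] rot [-3.142 -0.     2.871] F [-0.5  0.1 -1.4] w 0.0158
cmd [-0.0079 -0.0056  0.0448] [-0.    -0.     0.001]
```

Correct laterally, lower to just above the rim, then measure cover against tray with the scene camera.

carry_out --pt "-0.003 -0.002 0.005 0 0 0" --pt "-0.0065 -0.0045 0.015 0 0 0" --pt "-0.008 -0.0055 0.028 0 0 0" --pt "-0.008 -0.0055 0.038 0 0 0" --pt "-0.008 -0.0055 0.043 0 0 0"

```text
time: 31.35
tool_pos: [0.5399, -0.0253, 0.0744]
ee_rot: [-3.141, -0.004, 2.87]
wrist_force: [-0.6, 0.4, -1.0]
width: 0.0157
finger_force: 30.0
```

carry_out --pt "0 0 0 0 0 0" --pt "0 0 0 0 0 0" --pt "0 0 0 0 0 0" --pt "0 0 0 0 0 0" --pt "0 0 0 0 0 0"

```text
time: 31.85
tool_pos: [0.5415, -0.0254, 0.0774]
ee_rot: [3.142, 0.001, 2.87]
wrist_force: [-0.0, -0.7, -0.4]
width: 0.0161
finger_force: 30.0
```

```bash
python3 - <<'E'
from h import *
go(.541,-.0245,.0568,2.87)
s=snapshot("scene"); P=cloud(s); X,Y,Z=P[...,0],P[...,1],P[...,2]; S=cv2.cvtColor(s["img"],cv2.COLOR_RGB2HSV)[...,1]
m=(S<70)&(Z>.056)&(Z<.080)&(np.hypot(X-.541,Y+.0245)<.12)
k,l,st,_=cv2.connectedComponentsWithStats(m.astype(np.uint8)); p=P[l==1+np.argmax(st[1:,4])]
r=cv2.minAreaRect(p[:,:2].astype(np.float32)); print(len(p),np.round(r[0],4),np.round(r[1],4),r[2],np.percentile(p[:,2],[5,50,95]))
cv2.imwrite("pics/c1.png",cv2.resize(s["img"][170:260,180:300,::-1],(800,600),interpolation=cv2.INTER_CUBIC))
E
```

```text
t 31.85 pos [ 0.5415 -0.0254  0.0774] rot [3.142e+00 1.000e-03 2.870e+00] F [-0.  -0.7 -0.4] w 0.0161
cmd [0.0008 0.0007 0.0206] [ 0.     0.001 -0.   ]
1332 [ 0.5449 -0.0264] [0.1679 0.1267] 73.85791015625 [0.06600026 0.06898901 0.07213292]
```

View pics/c1.png

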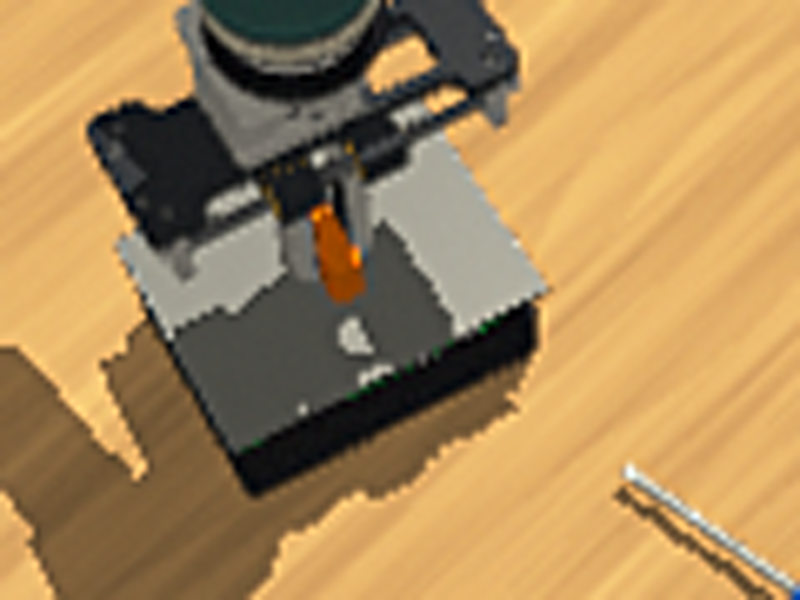

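The cover sits square above the box: plate corners at (545,290), (240,455), (125,240), level, and 1–2 mm off the box centre. Small correction, then lower.

carry_out --pt "0.0006 0.0003 0.001 0 0 -0.005" --pt "0.0012 0.0007 0.003 0 0 -0.008" --pt "0.0012 0.0007 0.006 0 0 -0.008" --pt "0.0012 0.0007 0.009 0 0 -0.008" --pt "0.0012 0.0007 0.011 0 0 -0.008"

```text
time: 32.4
tool_pos: [0.54, -0.0243, 0.0653]
ee_rot: [-3.141, -0.001, 2.878]
wrist_force: [-0.3, 0.5, -1.3]
width: 0.0157
finger_force: 30.0
```

carry_out --pt "0 0 0.001 0 0 0" --pt "0 0 0.002 0 0 0" --pt "0 0 0.003 0 0 0" --pt "0 0 0.004 0 0 0" --pt "0 0 0.004 0 0 0"

```text
time: 32.9
tool_pos: [0.5402, -0.0244, 0.0618]
ee_rot: [-3.142, -0.0, 2.878]
wrist_force: [0.8, 0.2, -1.0]
width: 0.0158
finger_force: 30.0
```

The lip is 3 mm below the rim with no contact force. Lowering the rest.

carry_out --pt "0 0 0.001 0 0 0" --pt "0 0 0.002 0 0 0" --pt "0 0 0.003 0 0 0" --pt "0 0 0.004 0 0 0" --pt "0 0 0.004 0 0 0"

```text
time: 33.4
tool_pos: [0.5401, -0.0243, 0.0577]
ee_rot: [-3.141, -0.0, 2.878]
wrist_force: [-0.3, -0.7, -0.9]
width: 0.016
finger_force: 30.0
```

carry_out --pt "0 0 0.0005 0 0 0" --pt "0 0 0.001 0 0 0" --pt "0 0 0.001 0 0 0" --pt "0 0 0.001 0 0 0" --pt "0 0 0.001 0 0 0"

```text
time: 33.9
tool_pos: [0.5403, -0.0244, 0.0569]
ee_rot: [-3.142, 0.0, 2.878]
wrist_force: [-0.0, -0.0, -1.7]
width: 0.0159
finger_force: 30.0
```

carry_out --pt "0 0 0.0005 0 0 0" --pt "0 0 0.001 0 0 0" --pt "0 0 0.001 0 0 0" --pt "0 0 0.001 0 0 0" --pt "0 0 0.001 0 0 0"

```text
time: 34.4
tool_pos: [0.5404, -0.0244, 0.0568]
ee_rot: [-3.142, 0.001, 2.878]
wrist_force: [-2.0, -0.7, 5.2]
width: 0.0156
finger_force: 30.0
```

Seated, since it stopped at the expected height and the force rose. Release, rise and check.

carry_out --pt "0 0 -0.001 0 0 0" --pt "0 0 -0.001 0 0 0" --pt "0 0 -0.001 0 0 0" --pt "0 0 -0.001 0 0 0" --pt "0 0 -0.001 0 0 0" --jaw 1

```text
time: 34.9
tool_pos: [0.5402, -0.0244, 0.0566]
ee_rot: [-3.141, -0.0, 2.878]
wrist_force: [0.3, -0.1, 0.8]
width: 0.0523
finger_force: 0.0
```

carry_out --pt "0 0 0 0 0 0" --pt "0 0 0 0 0 0" --pt "0 0 0 0 0 0" --pt "0 0 0 0 0 0" --pt "0 0 0 0 0 0"

```text
time: 35.4
tool_pos: [0.5403, -0.0244, 0.0569]
ee_rot: [-3.141, 0.0, 2.878]
wrist_force: [0.1, -0.1, -0.7]
width: 0.092
finger_force: 0.0
```

carry_out --pt "0 0 -0.01 0 0 0" --pt "0 0 -0.03 0 0 0" --pt "0 0 -0.06 0 0 0" --pt "0 0 -0.09 0 0 0" --pt "0 0 -0.12 0 0 0"

```text
time: 35.9
tool_pos: [0.5402, -0.0243, 0.1789]
ee_rot: [3.142, 0.001, 2.878]
wrist_force: [-0.6, -0.2, -0.1]
width: 0.0937
finger_force: 0.0
```

carry_out --pt "0.03 0 -0.01 0 0 0" --pt "0.07 0 -0.02 0 0 0" --pt "0.11 0 -0.03 0 0 0" --pt "0.14 0 -0.03 0 0 0" --pt "0.15 0 -0.03 0 0 0"

```text
time: 36.4
tool_pos: [0.394, 0.0153, 0.2086]
ee_rot: [3.141, 0.003, 2.878]
wrist_force: [0.7, -0.7, -0.5]
width: 0.0941
finger_force: 0.0
```

```bash
python3 - <<'E'
from h import *
go(.541,-.0245,.2,2.87)
s=snapshot("scene"); P=cloud(s); X,Y,Z=P[...,0],P[...,1],P[...,2]; hsv=cv2.cvtColor(s["img"],cv2.COLOR_RGB2HSV);S=hsv[...,1]
m=(S<70)&(Z>.040)&(Z<.060)&(np.hypot(X-.541,Y+.0245)<.12)
k,l,st,_=cv2.connectedComponentsWithStats(m.astype(np.uint8)); p=P[l==1+np.argmax(st[1:,4])]
r=cv2.minAreaRect(p[:,:2].astype(np.float32)); print(len(p),np.round(r[0],4),np.round(r[1],4),r[2],np.percentile(p[:,2],[5,50,95]))
A=np.c_[p[:,:2],np.ones(len(p))]; print("tilt",np.linalg.lstsq(A,p[:,2],rcond=None)[0])
q=P[((hsv[...,0]<6)|(hsv[...,0]>174))&(S>170)&(Z>.06)&(np.hypot(X-.432,Y+.283)<.03)]; print("probe",np.percentile(q,[3,97],axis=0).round(3))
E
```

```text
t 36.4 pos [0.394  0.0153 0.2086] rot [3.141e+00 3.000e-03 2.878e+00] F [ 0.7 -0.7 -0.5] w 0.0941
cmd [-0.1523 -0.0002  0.009 ] [0.001 0.003 0.008]
1691 [ 0.5418 -0.0247] [0.1668 0.1309] 74.62529754638672 [0.04501805 0.04827459 0.05140044]
tilt [0.00208988 0.00047444 0.04715811]
probe [[ 0.424 -0.291  0.086]
 [ 0.441 -0.276  0.14 ]]
```

```bash
python3 -c "
from h import *
print(close_job())"
```

```text
the job is handed in; nothing more can be done
None
```

The red, yellow and blue caps were each pressed at about 4 N and held for over half a second. The probe is back in its stand, the cover sits flush and level on the box, and the job was handed in at about 36 s; no verdict was returned.

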